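# Latch the green tool battery into its charging cradle

### The arm

A 7-joint arm with a two-finger parallel gripper is mounted at the origin on the work surface. World frame = base frame: x ahead of the robot, y to its left, z up, the work surface at z = 0. Lengths are in m, angles in rad, forces in N, time in s.
With the tool pointing down it reaches from about 0.4 to 0.85 m from the base axis. Payload 10.4 kg.
Tool frame: the origin (TCP) lies on the centre line of the jaws, within the pads' length; the fingertips stand 22 mm ahead of it and the grasp point (between the pads) lies 3 mm ahead of it; z points along the fingers, y is the line along which they close (so a half turn about z gives the same grasp; the last joint's range is limited). The gripper opens to 87 mm and grips with 3 to 60 N. Pads are 19 mm wide; open, the fingers measure 117 mm over their backs; the gripper's body (75 mm by 190 mm) begins 51 mm behind the grasp point.
Start: joints at [1.321, 0.332, -0.065, 1.46, 0.022, 1.35, -0.088], TCP at [0.141, -0.609, 0.245] pointing down, gripper open.
Joint ranges: [-2.6, 2.6], [-0.5, 2.12], [-1.47, 1.34], [0.16, 2.42], [-1.27, 4.41], [0.06, 2.06], [-2.6, 2.6]. Speed limits (rad/s): [2.22, 2.22, 2.79, 2.79, 3.14, 3.14, 3.14].

### API

Orientations are given as a unit quaternion [x, y, z, w].
In Python, from bench import r gives the robot as it stands.
- The arm moves only by the tool tcp_steps, called after "Emit:" in YAML: its name, and indented under it one key for each argument. Schema: {"type":"object","properties":{"motion":{"type":"array","items":{"type":"object","properties":{"xyz":{"type":"array","items":{"type":"number"},"minItems":3,"maxItems":3},"yaw":{"type":"number"},"finger_gap":{"type":"number"}},"additionalProperties":false,"required":["finger_gap"]},"minItems":1,"maxItems":12},"squeeze":{"type":"number"},"only":{"type":"string"},"quiet":{"type":"boolean"},"lines":{"type":"string"}},"required":["motion"],"additionalProperties":false}. motion is a list of rows, 1 to 12 of them, each an object with the fields xyz (a list: dx, dy, dz in a scale on which 1.0 is 0.5 m), yaw (a turn about the tool's z in fractions of the full range, 1 being 2 rad), finger_gap (the finger opening in m); a field left out counts as zero (the opening has to be given); each row is the pose to reach, as a shift and turn from the pose commanded when the call began, along the tool's axes at that moment; what a row does not reach only later rows make up. A row lasts 1/10 s, in which the tool goes at most 0.05 m and 0.15 rad, less where a joint would pass 70% of its speed; a pose out of reach is approached as far as the arm can. The fingers move at their own pace and stop on an object; squeeze is the grip in N (left out, the last holds). Time passes only in rows, so rows that do not move let the fingers close. The tool returns the time, the measured TCP pose, the force, the opening and the grip force at its end. only (a regular expression) keeps the lines of the reply that match it, lines (a string "A,B") keeps lines A to B, and quiet returns only ok. Input that does not fit is refused with a message, and nothing moves.
- r.read_state(): the state, without advancing time (a new reading comes with each control period).
- r.camera(name): name is "side" or "top"; returns a dict with "img" (384x512x3 uint8, red, green, blue), "fx", "fy", "cx", "cy" (pixels), "k1" (the pictures are not rectified: a ray, as slopes to the right and down, at radius r is drawn at 1 + k1 r^2 times it, then the intrinsics apply), "pose" (4x4, takes a point from camera to world coordinates). Camera axes: x right, y down, z forward; pixel columns grow to the right and rows downward; lengths in m; the calibration is good to about 2 mm. A picture is of the moment at which its call begins. There is no depth.
- r.close_job(): hands the job in; it is judged then, once.
The state is a dict: "time": time; "joint_positions": joint angles; "joint_vel": joint speeds; "joint_torque": joint torques, N m; "ee_pos": TCP position; "eef_rot": TCP orientation; "ft_force": force on the tool from outside, world axes, zero at the start; "torque": the same for the moment, N m; "width": finger opening in m; "grip_force": force on a finger pad.
Only numpy, scipy, OpenCV 4.12 (cv2) and the standard library are available. Lean on these libraries where they do the work, as an engineer would, in place of code of your own. Each camera call takes 0.05 s, during which the arm holds its last target. There are 200 camera calls.

### The job

Put the green-topped battery pack on charge: lower it upright into the slot of the cradle with the green latch, pressing it down past the sprung latch until it sits fully home and the latch snaps back over it, then let go. Leave the orange pack where it stands.

Things in the scene. Friction and masses are not known exactly. Their poses are not given: they have to be found in the camera images.
- green_pack: Black battery pack with green top and band, standing upright. Base block 80 (x) x 56 (y) x 34 mm high; on its middle a grip block 44 (x) x 46 (y) mm rises to 90 mm, leaving a flat shoulder at each x end. About 0.45 kg. Origin: centre of its underside, z up. Grip the 46 mm width (fingers closing along y), 45 to 90 mm above the underside. Same when turned half round.
- green_slot (a point): Centre of the slot floor of the fixed cradle with the green latch (its twin has an orange one), 12 mm above the bench. z up, x along the slot towards the latch. Slot 90 (x) x 70 (y) mm; walls 34 mm high, flared on three sides up to 45 mm. The pack enters from above, base first, its x along the slot's x either way round; seated, its origin is at this point.
- green_latch (a joint): Green sprung latch at the slot's +x end: 0 shut, grows to 0.018 m pushed outward. Shut, its nose overhangs to 31 mm from the slot centre, 38 mm above the slot floor, its sloped top rising to 75 mm. The descending pack base pushes it open (5 to 20 N downward, more than the pack's weight); it snaps back over the 34 mm high shoulder. No need to touch it.
- orange_pack: Bystander to be left alone: a pack of the same shape and size with orange top and band. Origin: centre of its underside, z up.

How it is judged:
By the outcome, as a careful person would: the job done as asked, in the order asked, and still so for the second after the job is handed in, with the robot touching nothing.
It also fails if it takes over 38 s, if anything falls off the work surface, if the arm or the gripper's body presses on something with over 40 N, if the wrist force passes 120 N, or if a joint passes its speed limit or range.

## Working session

There is one attempt and no reset: what is moved stays moved. The work goes in short steps, Python scripts to look and compute and a tool call to move; the robot and the scene stay as the last step left them, time stands still between calls to the robot, and variables do not carry over. Pictures are saved under pics/ and viewed, at most 10 in all, crops included, and the job is handed in when it is done.

```bash
ls; mkdir -p pics; python3 - <<'E'
from bench import r
import cv2,json
s=r.read_state();print({k:s[k] for k in('time','ee_pos','eef_rot','width','ft_force')})
for n in('top','side'):
    c=r.camera(n);cv2.imwrite(f'pics/{n}0.png',c['img'][:,:,::-1]);print(n,c['fx'],c['fy'],c['cx'],c['cy'],c['k1'],c['pose'])
E
```

```text
bench.py
pics
{'time': 0.0, 'ee_pos': array([ 0.14045322, -0.60864737,  0.24376441]), 'eef_rot': array([ 9.93573593e-01,  1.13185708e-01, -1.22419310e-04, -7.04851534e-04]), 'width': 0.08718141831926252, 'ft_force': array([ 0.15675686, -0.23240198,  0.02593314])}
top 447.14756960729153 447.14756960729153 253.1010398742696 189.63681240284657 0.04808360249269734 [[ 0.01872996 -0.99049739  0.13625018  0.41878238]
 [-0.99953862 -0.02180894 -0.02114037 -0.00477554]
 [ 0.02391096 -0.13579136 -0.99044887  0.83186455]
 [ 0.          0.          0.          1.        ]]
side 450.36665977600177 450.36665977600177 249.32489680395523 195.17812717754683 -0.1661474887592808 [[-0.97096245 -0.16574074  0.17251644  0.40010588]
 [-0.23905029  0.64408052 -0.72664658  0.63073295]
 [ 0.00932047 -0.74678665 -0.66499837  0.66306459]
 [ 0.          0.          0.          1.        ]]
```

View pics/top0.png

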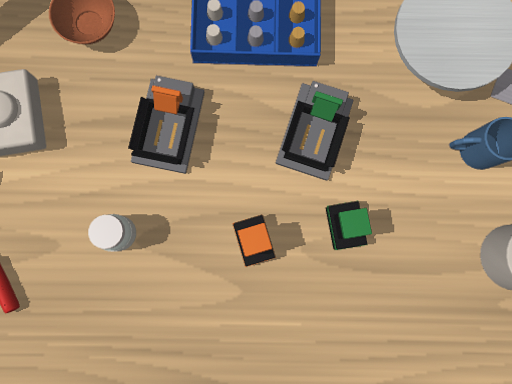

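View pics/side0.png

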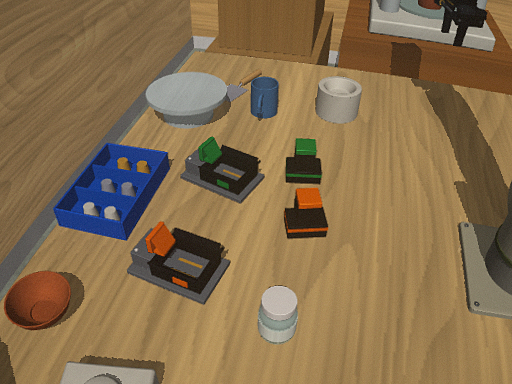

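The top view shows the green pack at about (353,224), its cradle at (317,130) with the latch at (326,106), and the orange pack at (254,240). The side view agrees. Next I'll zoom in for edges.

```bash
cat > h.py <<'E'
import numpy as np,cv2
def ray(c,uv):
    K=np.array([[c['fx'],0,c['cx']],[0,c['fy'],c['cy']],[0,0,1]])
    p=cv2.undistortPoints(np.float64(uv).reshape(-1,1,2),K,np.array([c['k1'],0,0,0.]))[:,0]
    return c['pose'][:3,3],np.c_[p,np.ones(len(p))]@c['pose'][:3,:3].T
def onplane(c,uv,z):
    o,d=ray(c,uv);return (o+d*((z-o[2])/d[:,2])[:,None])
def proj(c,X):
    p=(np.atleast_2d(X)-c['pose'][:3,3])@c['pose'][:3,:3];s=p[:,:2]/p[:,2:]
    s=s*(1+c['k1']*(s**2).sum(1,keepdims=True));return s*c['fx']+[c['cx'],c['cy']]
def blobs(img,lo,hi,amin=60):
    m=cv2.inRange(cv2.cvtColor(img,cv2.COLOR_RGB2HSV),lo,hi)
    return [k for k in cv2.findContours(m,cv2.RETR_EXTERNAL,cv2.CHAIN_APPROX_NONE)[0] if cv2.contourArea(k)>amin]
E
python3 - <<'E'
from bench import r
from h import *
c=r.camera('top');im=c['img']
for k in blobs(im,(45,120,60),(80,255,255)):
    b=cv2.minAreaRect(k);print('px',b)
    if b[0][1]>170:
        w=onplane(c,k[:,0].astype(float),.09)[:,:2].astype(np.float32)
        print('top world',cv2.minAreaRect(w))
a=cv2.resize(im[75:255,265:385],None,fx=3.3,fy=3.3,interpolation=cv2.INTER_CUBIC)
s=r.camera('side')['img']
b=cv2.resize(s[130:210,175:330],None,fx=5,fy=5,interpolation=cv2.INTER_CUBIC)
cv2.imwrite('pics/a.png',a[:,:,::-1]);cv2.imwrite('pics/b.png',b[:,:,::-1])
E
```

```text
px ((354.5000305175781, 222.99998474121094), (27.652376174926758, 28.829071044921875), 78.69007110595703)
top world ((0.4686635732650757, -0.1902419924736023), (0.04536290839314461, 0.04825236648321152), 10.877752304077148)
px ((325.13165283203125, 106.47865295410156), (28.932676315307617, 24.10062026977539), 17.354022979736328)
```

View pics/a.png

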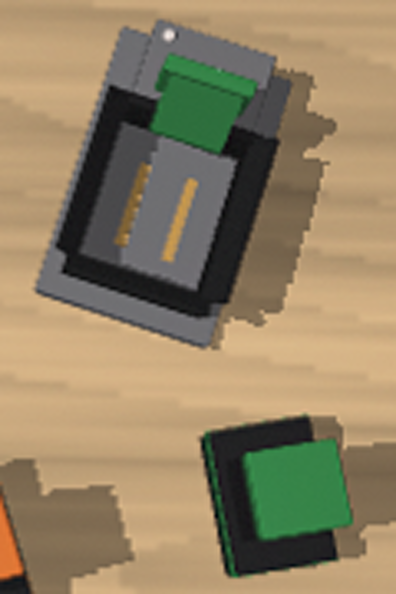

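View pics/b.png

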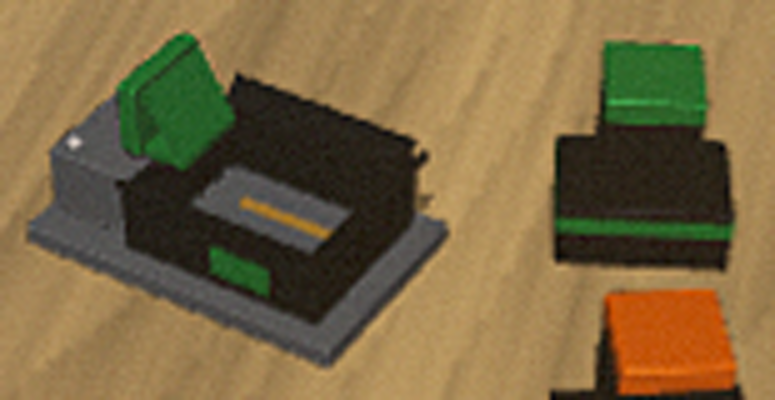

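The crops show the floor's right edge running (237,158)–(200,290), the left and near inner rims meeting at (80,255), and the nose line at (152,130)–(222,152) (crop pixels). The pack's long axis is close to vertical in the image. Next I'll measure the slot from these.

```bash
cat >> h.py <<'E'
def full(p,s,o): return (np.float64(p)+.5)/s-.5+o
E
python3 - <<'E'
from bench import r
from h import *
c=r.camera('top');cs=r.camera('side');im=c['img']
hsv=cv2.cvtColor(im,cv2.COLOR_RGB2HSV)
m=((hsv[...,2]>48)&~((hsv[...,0]>45)&(hsv[...,0]<85)&(hsv[...,1]>110))).astype(np.uint8)
n,l,st,ce=cv2.connectedComponentsWithStats(m,connectivity=4)
i=l[135,316];print('floor comp',st[i])
k=cv2.findContours((l==i).astype(np.uint8),cv2.RETR_EXTERNAL,cv2.CHAIN_APPROX_NONE)[0][0][:,0].astype(float)
F=lambda p:full(p,3.3,[265,75])
E={'right':([237,158],[200,290],.012),'left':([120,122],[80,255],.046),'near':([80,255],[200,290],.046),'nose':([152,130],[222,152],.05)}
L={}
for q,(a,b,z) in E.items():
    a,b=F(a),F(b);d=(b-a)/np.hypot(*(b-a));t=(k-a)@d;e=(k-a)@[-d[1],d[0]]
    s=(abs(e)<2)&(t>3)&(t<np.hypot(*(b-a))-3)
    man=onplane(c,[a,b],z)[:,:2]
    w=onplane(c,k[s],z)[:,:2] if s.sum()>4 else man
    vx,vy,x,y=cv2.fitLine(w.astype(np.float32),2,0,.001,.001)[:,0]
    L[q]=np.array([x,y],float);print(q,s.sum(),'dir deg',np.degrees(np.arctan2(vy,vx)),'manual',np.degrees(np.arctan2(*(man[0]-man[1])[::-1])),L[q],man.mean(0))
    if q in('left',):yl=np.arctan2(vy,vx)
    if q=='right':yr=np.arctan2(vy,vx)
for yaw in (yl,yr):
    if abs(yaw)>1.6: yaw-=np.sign(yaw)*np.pi
    ax=np.array([np.cos(yaw),np.sin(yaw)]);ay=np.array([-ax[1],ax[0]])
    print('width .070?',(L['left']-L['right'])@ay,' near->nose .076?',(L['nose']-L['near'])@ax)
    ctr=ay*((L['left']+L['right'])@ay/2)+ax*((L['near']@ax+.045+L['nose']@ax-.031)/2)
    print('slot',ctr,np.degrees(yaw))
    T=lambda x,y,z:np.r_[ctr+x*ax+y*ay,z+.012]
    print('side nose px',proj(cs,[T(.031,.018,.038),T(.031,-.018,.038)]).round(1),'seen',full([[180,168],[235,122]],5,[175,130]))
    print('floor -x -y corner',proj(cs,[T(-.045,-.035,0)]).round(1),'seen',full([[352,210]],5,[175,130]))
# pack check: side top
for k in blobs(cs['img'],(45,120,60),(80,255,255),100): print('side blob',cv2.boundingRect(k))
print('pack top proj side',proj(cs,[[.4687,-.1915,.09]]))
s=r.read_state();R=cv2.Rodrigues(np.zeros(3))[0]
from scipy.spatial.transform import Rotation as Ro
R=Ro.from_quat(s['eef_rot']).as_matrix();print('tool yaw',np.degrees(np.arctan2(R[1,0],R[0,0])),'shift',R.T@(np.array([.4687,-.1915,.16])-s['ee_pos']),s['time'])
E
```

```text
floor comp [ 289  112   48   51 1560]
right 34 dir deg -17.272284 manual -15.417016787638117 [ 0.62435859 -0.16533038] [ 0.62450418 -0.16704811]
left 35 dir deg -17.513193 manual -15.875861934870965 [ 0.63380688 -0.09598445] [ 0.63437027 -0.09531817]
near 31 dir deg 72.38272 manual 74.69901838568983 [ 0.58817416 -0.11723271] [ 0.58776347 -0.11733994]
nose 15 dir deg 70.773865 manual 73.32436616318893 [ 0.65872341 -0.14174801] [ 0.66088572 -0.14230967]
width .070? 0.06897481401808259  near->nose .076? 0.0746564046191418
slot [ 0.63029958 -0.13104139] -17.513193
side nose px [[212.1 163. ]
 [221.1 154.8]] seen [[210.6 163.2]
 [221.6 154. ]]
floor -x -y corner [[253.3 174.9]] seen [[245.  171.6]]
width .070? 0.06902406337326994  near->nose .076? 0.07464671144422308
slot [ 0.63029893 -0.13103557] -17.272284
side nose px [[212.1 163. ]
 [221.1 154.8]] seen [[210.6 163.2]
 [221.6 154. ]]
floor -x -y corner [[253.3 174.8]] seen [[245.  171.6]]
side blob (296, 138, 20, 17)
side blob (198, 137, 24, 27)
pack top proj side [[305.71851907 144.04112124]]
tool yaw 12.99359787154821 shift [ 0.4136339  -0.33289248  0.08443108] 0.3
```

Slot: (0.630, −0.131), floor z 0.012, yaw −17.4°. Measured width is 69 mm against 70 given, and nose distance 74.7 mm against 76. The nose reprojects within 1.5 px in the side view. Pack: (0.469, −0.191), yaw +10.9°. Now I'll move above the pack.

Careful with the scale: shifts go in shares of 0.5 m and turns go in shares of 2 rad. That gives: 0.414 m / 0.5 = 0.828, -0.333 m / 0.5 = -0.666, 0.037 rad / 2 = 0.0185.

Emit:
tcp_steps:
  motion:
    - {"xyz":[0.828, -0.666, 0.04], "yaw":0.0185, "finger_gap":0.087}
    - {"xyz":[0.828, -0.666, 0.04], "yaw":0.0185, "finger_gap":0.087}
    - {"xyz":[0.828, -0.666, 0.04], "yaw":0.0185, "finger_gap":0.087}
    - {"xyz":[0.828, -0.666, 0.04], "yaw":0.0185, "finger_gap":0.087}
    - {"xyz":[0.828, -0.666, 0.04], "yaw":0.0185, "finger_gap":0.087}
    - {"xyz":[0.828, -0.666, 0.04], "yaw":0.0185, "finger_gap":0.087}
    - {"xyz":[0.828, -0.666, 0.04], "yaw":0.0185, "finger_gap":0.087}
    - {"xyz":[0.828, -0.666, 0.04], "yaw":0.0185, "finger_gap":0.087}
    - {"xyz":[0.828, -0.666, 0.04], "yaw":0.0185, "finger_gap":0.087}
    - {"xyz":[0.828, -0.666, 0.12], "yaw":0.0185, "finger_gap":0.087}
    - {"xyz":[0.828, -0.666, 0.168], "yaw":0.0185, "finger_gap":0.087}
    - {"xyz":[0.828, -0.666, 0.168], "yaw":0.0185, "finger_gap":0.087}
  squeeze: 30

```text
time: 1.5
ee_pos: [0.4693, -0.1866, 0.157]
eef_rot: [0.995, 0.098, -0.002, -0.002]
ft_force: [-0.9, -0.3, 0.8]
width: 0.0867
grip_force: 0.0
```

```bash
python3 - <<'E'
from bench import r
from h import *
from scipy.spatial.transform import Rotation as Ro
s=r.read_state();R=Ro.from_quat(s['eef_rot']).as_matrix();print('tool yaw',np.degrees(np.arctan2(R[1,0],R[0,0])),'shift',R.T@(np.array([.4687,-.1915,.075])-s['ee_pos']),s['time'],s['joint_positions'])
c=r.camera('side');cv2.imwrite('pics/c.png',cv2.resize(c['img'][70:250,180:400],None,fx=3,fy=3)[:,:,::-1])
E
```

```text
tool yaw 11.223892550371072 shift [-0.00134597  0.00504277  0.08201821] 1.5 [ 0.7392389   0.17918992 -0.48999334  1.85855534  0.09019552  1.1304894
 -1.1578792 ]
```

View pics/c.png

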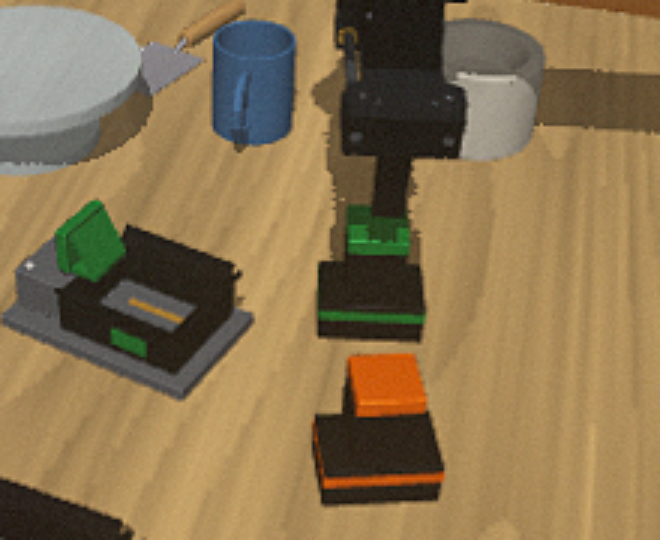

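The picture shows the near finger at about (390,200), hanging in front of the green top with the gap open; the orange pack is clear. I'll let it settle, then descend.

Emit:
tcp_steps:
  motion:
    - {"finger_gap":0.087}
    - {"finger_gap":0.087}
    - {"finger_gap":0.087}

```text
time: 1.85
ee_pos: [0.469, -0.193, 0.1617]
eef_rot: [0.996, 0.094, 0.001, 0.001]
ft_force: [0.4, -0.3, -0.2]
width: 0.087
grip_force: 0.0
```

```bash
python3 - <<'E'
from bench import r
from h import *
from scipy.spatial.transform import Rotation as Ro
s=r.read_state();R=Ro.from_quat(s['eef_rot']).as_matrix();print('tool yaw',np.degrees(np.arctan2(R[1,0],R[0,0])),'shift',R.T@(np.array([.4687,-.1915,.075])-s['ee_pos']),R[:,2])
E
```

```text
tool yaw 10.746715796329248 shift [-0.00017365 -0.00168264  0.08672631] [ 0.00155645 -0.00140525 -0.9999978 ]
```

In the tool's units: 0.085 m / 0.5 = 0.17, 0.06 m / 0.5 = 0.12.

Emit:
tcp_steps:
  motion:
    - {"xyz":[0, -0.002, 0.06], "finger_gap":0.087}
    - {"xyz":[0, -0.002, 0.12], "finger_gap":0.087}
    - {"xyz":[0, -0.002, 0.17], "finger_gap":0.087}
    - {"xyz":[0, -0.002, 0.17], "finger_gap":0.087}
    - {"xyz":[0, -0.002, 0.17], "finger_gap":0.087}
    - {"xyz":[0, -0.002, 0.17], "finger_gap":0.03}
    - {"xyz":[0, -0.002, 0.17], "finger_gap":0.03}
    - {"xyz":[0, -0.002, 0.17], "finger_gap":0.03}
    - {"xyz":[0, -0.002, 0.17], "finger_gap":0.03}
    - {"xyz":[0, -0.002, 0.17], "finger_gap":0.03}
    - {"xyz":[0, -0.002, 0.17], "finger_gap":0.03}
    - {"xyz":[0, -0.002, 0.17], "finger_gap":0.03}
  squeeze: 45

```text
time: 3.05
ee_pos: [0.469, -0.1906, 0.0756]
eef_rot: [0.996, 0.095, 0.0, 0.0]
ft_force: [-0.1, -1.1, 0.1]
width: 0.0457
grip_force: 45.0
```

In the tool's units: -0.11 m / 0.5 = -0.22, -0.07 m / 0.5 = -0.14.

Emit:
tcp_steps:
  motion:
    - {"xyz":[0, 0, -0.06], "finger_gap":0.03}
    - {"xyz":[0, 0, -0.14], "finger_gap":0.03}
    - {"xyz":[0, 0, -0.22], "finger_gap":0.03}
    - {"xyz":[0, 0, -0.22], "finger_gap":0.03}
    - {"xyz":[0, 0, -0.22], "finger_gap":0.03}
    - {"xyz":[0, 0, -0.22], "finger_gap":0.03}

```text
time: 3.65
ee_pos: [0.4677, -0.1902, 0.1836]
eef_rot: [0.996, 0.095, -0.001, -0.001]
ft_force: [-0.2, 0.3, -4.9]
width: 0.0459
grip_force: 45.0
```

```bash
python3 - <<'E'
from bench import r
from h import *
from scipy.spatial.transform import Rotation as Ro
s=r.read_state();R=Ro.from_quat(s['eef_rot']).as_matrix();y=np.degrees(np.arctan2(R[1,0],R[0,0]));print('tool yaw',y,'turn',np.radians(y+17.4),'shift',R.T@(np.array([.6303,-.131,.185])-s['ee_pos']),R[:,2])
E
```

```text
tool yaw 10.86932379229058 turn 0.49339277748784016 shift [ 0.17082806 -0.0274631  -0.00179467] [-0.00297569  0.00120293 -0.99999485]
```

In the tool's units: 0.17 m / 0.5 = 0.34, 0.15 m / 0.5 = 0.3, 0.493 rad / 2 = 0.2465.

Emit:
tcp_steps:
  motion:
    - {"xyz":[0.08, -0.014, 0], "yaw":0.06, "finger_gap":0.03}
    - {"xyz":[0.16, -0.028, 0], "yaw":0.12, "finger_gap":0.03}
    - {"xyz":[0.24, -0.042, 0], "yaw":0.18, "finger_gap":0.03}
    - {"xyz":[0.3, -0.05, 0], "yaw":0.22, "finger_gap":0.03}
    - {"xyz":[0.34, -0.055, 0], "yaw":0.2465, "finger_gap":0.03}
    - {"xyz":[0.34, -0.055, 0], "yaw":0.2465, "finger_gap":0.03}
    - {"xyz":[0.34, -0.055, 0], "yaw":0.2465, "finger_gap":0.03}
    - {"xyz":[0.34, -0.055, 0], "yaw":0.2465, "finger_gap":0.03}
    - {"xyz":[0.34, -0.055, 0], "yaw":0.2465, "finger_gap":0.03}

```text
time: 4.55
ee_pos: [0.6298, -0.1322, 0.1852]
eef_rot: [0.988, -0.151, -0.0, 0.0]
ft_force: [0.6, 0.0, -3.2]
width: 0.0455
grip_force: 45.0
```

```bash
python3 - <<'E'
from bench import r
from h import *
from scipy.spatial.transform import Rotation as Ro
s=r.read_state();R=Ro.from_quat(s['eef_rot']).as_matrix();y=np.degrees(np.arctan2(R[1,0],R[0,0]));print('tool yaw',y,'shift',R.T@(np.array([.6303,-.131,.185])-s['ee_pos']),R[:,2])
c=r.camera('side');cv2.imwrite('pics/d.png',cv2.resize(c['img'][70:220,160:340],None,fx=4,fy=4,interpolation=2)[:,:,::-1])
# expected base-block lower corners (pack centred at TCP xy, underside .075 below TCP)
e=s['ee_pos']; P=[e+R@np.array([x,yy,z]) for z in(.075,.041) for x,yy in((-.04,-.028),(.04,-.028),(-.04,.028))]
print(((proj(c,P)-[160,70]+.5)*4-.5).round())
E
```

```text
tool yaw -17.405317401404513 shift [ 0.00012566 -0.00126091  0.0002069 ] [-8.63503378e-04 -4.62594909e-04 -9.99999520e-01]
[[308. 334.]
 [182. 287.]
 [364. 282.]
 [308. 280.]
 [179. 234.]
 [365. 228.]]
```

View pics/d.png

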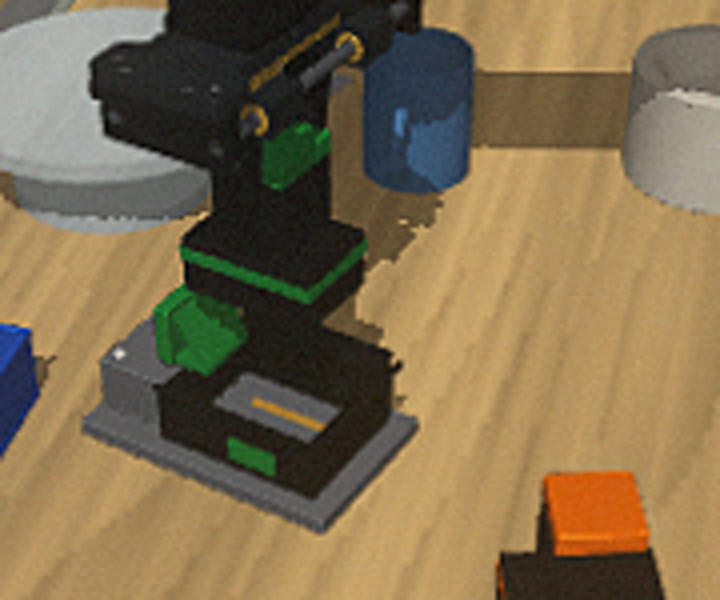

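The held pack matches its predicted base corners: seen (182,240), (366,237) against predicted (179,234), (365,228) in the crop. It sits square above the slot, so I'll lower it in stages.

In the tool's units: 0.06 m / 0.5 = 0.12, 0.055 m / 0.5 = 0.11.

Emit:
tcp_steps:
  motion:
    - {"xyz":[0, -0.002, 0.04], "finger_gap":0.03}
    - {"xyz":[0, -0.002, 0.07], "finger_gap":0.03}
    - {"xyz":[0, -0.002, 0.09], "finger_gap":0.03}
    - {"xyz":[0, -0.002, 0.11], "finger_gap":0.03}
    - {"xyz":[0, -0.002, 0.12], "finger_gap":0.03}
    - {"xyz":[0, -0.002, 0.12], "finger_gap":0.03}
  squeeze: 60

```text
time: 5.2
ee_pos: [0.6299, -0.1302, 0.1242]
eef_rot: [0.989, -0.151, -0.001, -0.0]
ft_force: [-3.6, 0.9, -6.3]
width: 0.0457
grip_force: 60.0
```

Emit:
tcp_steps:
  motion:
    - {"xyz":[0, 0, 0.01], "finger_gap":0.03}
    - {"xyz":[0, 0, 0.02], "finger_gap":0.03}
    - {"xyz":[0, 0, 0.03], "finger_gap":0.03}
    - {"xyz":[0, 0, 0.03], "finger_gap":0.03}

```text
time: 5.6
ee_pos: [0.6305, -0.1303, 0.1096]
eef_rot: [0.989, -0.151, -0.001, -0.0]
ft_force: [-4.5, 1.6, -6.2]
width: 0.0454
grip_force: 60.0
```

In the tool's units: 0.017 m / 0.5 = 0.034, 0.014 m / 0.5 = 0.028.

Emit:
tcp_steps:
  motion:
    - {"xyz":[0, 0, 0.01], "finger_gap":0.03}
    - {"xyz":[0, 0, 0.02], "finger_gap":0.03}
    - {"xyz":[0, 0, 0.028], "finger_gap":0.03}
    - {"xyz":[0, 0, 0.034], "finger_gap":0.03}
    - {"xyz":[0, 0, 0.034], "finger_gap":0.03}

```text
time: 6.1
ee_pos: [0.6306, -0.1304, 0.0928]
eef_rot: [0.989, -0.151, -0.001, 0.0]
ft_force: [-4.1, 0.6, -6.2]
width: 0.0455
grip_force: 60.0
```

Emit:
tcp_steps:
  motion:
    - {"xyz":[0, 0, 0.004], "finger_gap":0.03}
    - {"xyz":[0, 0, 0.008], "finger_gap":0.03}
    - {"xyz":[0, 0, 0.008], "finger_gap":0.03}
    - {"xyz":[0, 0, 0.008], "finger_gap":0.03}

```text
time: 6.5
ee_pos: [0.6314, -0.1306, 0.0898]
eef_rot: [0.989, -0.151, 0.001, 0.0]
ft_force: [0.4, 0.1, -4.3]
width: 0.0458
grip_force: 60.0
```

```bash
python3 - <<'E'
from bench import r
from h import *
s=r.read_state();print(s['ft_force'],s['ee_pos'])
c=r.camera('side');cv2.imwrite('pics/e.png',cv2.resize(c['img'][70:220,160:340],None,fx=4,fy=4,interpolation=2)[:,:,::-1])
E
```

```text
[ 0.37728191  0.0947555  -4.28280436] [ 0.63140913 -0.13063155  0.08979294]
```

View pics/e.png

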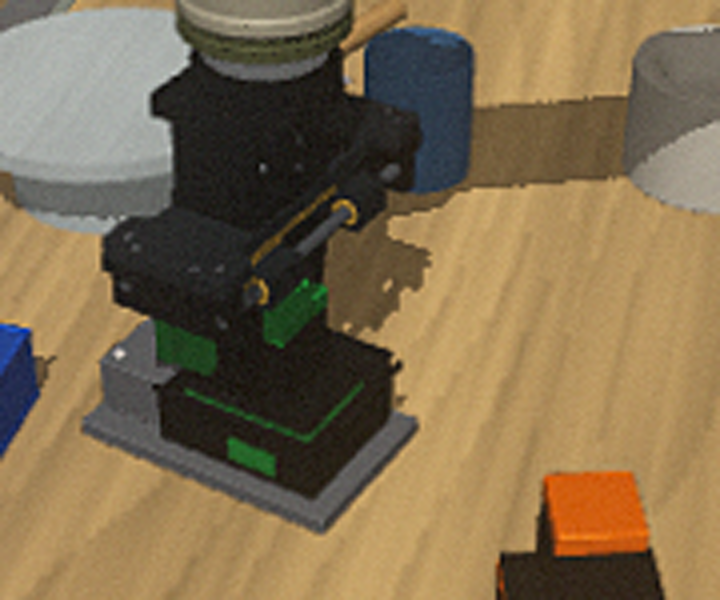

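The pack is in the slot with its shoulder rim showing inside the walls at (310,435). The latch side force has dropped out, so the latch has probably snapped, but the wrist still carries the pack's weight. I'll press gently until it reaches the floor.

In the tool's units: 0.002 m / 0.5 = 0.004, 0.001 m / 0.5 = 0.002.

Emit:
tcp_steps:
  motion:
    - {"xyz":[0, 0, 0.002], "finger_gap":0.03}
    - {"xyz":[0, 0, 0.004], "finger_gap":0.03}
    - {"xyz":[0, 0, 0.004], "finger_gap":0.03}
    - {"xyz":[0, 0, 0.004], "finger_gap":0.03}

```text
time: 6.95
ee_pos: [0.6311, -0.1305, 0.0879]
eef_rot: [0.989, -0.151, 0.0, 0.0]
ft_force: [-1.3, -0.1, -0.3]
width: 0.0457
grip_force: 60.0
```

Emit:
tcp_steps:
  motion:
    - {"xyz":[0, 0, 0.002], "finger_gap":0.03}
    - {"xyz":[0, 0, 0.004], "finger_gap":0.03}
    - {"xyz":[0, 0, 0.004], "finger_gap":0.03}

```text
time: 7.25
ee_pos: [0.6312, -0.1305, 0.0877]
eef_rot: [0.989, -0.151, 0.0, 0.0]
ft_force: [-9.9, -0.1, 15.6]
width: 0.0454
grip_force: 60.0
```

On the floor: +15.6 N and the height has stopped at the expected value. I'll ease off, release and retreat.

In the tool's units: -0.0015 m / 0.5 = -0.003.

Emit:
tcp_steps:
  motion:
    - {"xyz":[0, 0, -0.003], "finger_gap":0.03}
    - {"xyz":[0, 0, -0.003], "finger_gap":0.03}
    - {"xyz":[0, 0, -0.003], "finger_gap":0.07}
    - {"xyz":[0, 0, -0.003], "finger_gap":0.07}
    - {"xyz":[0, 0, -0.003], "finger_gap":0.07}
    - {"xyz":[0, 0, -0.003], "finger_gap":0.07}
    - {"xyz":[0, 0, -0.003], "finger_gap":0.07}

```text
time: 7.95
ee_pos: [0.631, -0.1304, 0.0869]
eef_rot: [0.989, -0.151, 0.0, -0.0]
ft_force: [-0.3, 0.6, -0.2]
width: 0.0689
grip_force: 0.0
```

Emit:
tcp_steps:
  motion:
    - {"xyz":[0, 0, -0.04], "finger_gap":0.07}
    - {"xyz":[0, 0, -0.1], "finger_gap":0.07}
    - {"xyz":[0, 0, -0.18], "finger_gap":0.07}
    - {"xyz":[0, 0, -0.26], "finger_gap":0.07}
    - {"xyz":[-0.1, 0, -0.34], "finger_gap":0.07}
    - {"xyz":[-0.2, 0, -0.34], "finger_gap":0.07}
    - {"xyz":[-0.3, 0, -0.34], "finger_gap":0.07}
    - {"xyz":[-0.4, 0, -0.34], "finger_gap":0.07}
    - {"xyz":[-0.5, 0, -0.34], "finger_gap":0.07}
    - {"xyz":[-0.5, 0, -0.34], "finger_gap":0.07}
    - {"xyz":[-0.5, 0, -0.34], "finger_gap":0.07}

```text
time: 9.05
ee_pos: [0.3915, -0.0557, 0.2577]
eef_rot: [0.989, -0.151, 0.001, 0.001]
ft_force: [0.6, -0.2, -0.4]
width: 0.0701
grip_force: 0.0
```

```bash
python3 - <<'E'
from bench import r
from h import *
c=r.camera('side');t=r.camera('top')
a=cv2.resize(c['img'][110:230,160:340],None,fx=3,fy=3,interpolation=2);b=cv2.resize(t['img'][60:180,260:380],None,fx=3,fy=3,interpolation=2)
cv2.imwrite('pics/f.png',cv2.hconcat([a,b][:1]+[b[:,:255]])[:,:,::-1])
for k in blobs(t['img'],(45,120,60),(80,255,255)):
    print(cv2.minAreaRect(k))
ax=np.array([np.cos(np.radians(-17.4)),np.sin(np.radians(-17.4))])
for h in(.102,.108): print('expected top px',h,proj(t,[.6303,-.131,h]),proj(c,[.6303,-.131,h]))
E
```

```text
((321.9459533691406, 117.1756820678711), (29.114503860473633, 46.39204788208008), 17.10272979736328)
expected top px 0.102 [[320.02509757 125.70071521]] [[227.6397954  144.14631857]]
expected top px 0.108 [[320.6457816  124.70201352]] [[227.58035612 141.85380827]]
```

View pics/f.png

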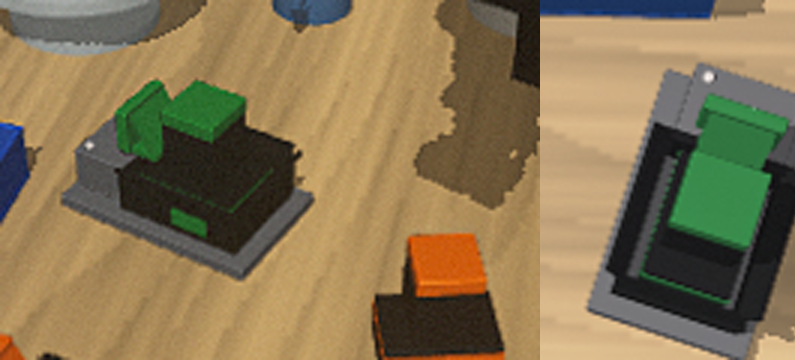

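The picture shows the pack upright in the slot, with its green top at side-crop (203,110), close to the prediction. The latch's outer edge is at side column about 198 and top row about 92, the same as when it was shut at the start. The orange pack hasn't moved and the gripper is clear.

```bash
python3 -c "
from bench import r
print(r.close_job())"
```

```text
the job is handed in; nothing more can be done
None
```

The green pack is fully home in the green cradle with its latch shut over it. The gripper has let go and is clear, the orange pack was left where it stood, and I handed the job in at about 9 s; no verdict came back.

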